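# Turn the parts drawer the right way round in its rack

### The arm

A 6-joint arm with a two-finger parallel gripper is mounted at the origin on the work surface. World frame = base frame: x ahead of the robot, y to its left, z up, the work surface at z = 0. Lengths are in mm, angles in rad, forces in N, time in s.
With the tool pointing down it reaches from about 325 to 875 mm from the base axis. Payload 4.4 kg.
Tool frame: the origin (TCP) lies on the centre line of the jaws, within the pads' length; the fingertips stand ahead of it and the grasp point (between the pads) lies 6 mm ahead of it (ctrl.tcp_to_tips is the z of the fingertips in the tool frame, in mm); z points along the fingers, y is the line along which they close (so a half turn about z gives the same grasp; the last joint's range is limited). The gripper opens to 85 mm and grips with 20 to 120 N. Pads are 22 mm wide; open, the fingers measure 114 mm over their backs; the gripper's body (76 mm by 85 mm) begins 54 mm behind the grasp point. The pads swing forward as they close: fully open they stand 13 mm farther back than shut.
Start: joints at [1.185, 0.207, 1.542, -0, 1.393, -0.15], TCP at [133.783, 559.222, 217.682] pointing down, gripper open.
Joint ranges: [-2.73, 2.73], [-0.86, 2.22], [0.23, 2.46], [-1.11, 4.25], [0.08, 2.63], [-2.82, 2.82]. Speed limits (rad/s): [2.79, 2.79, 3.14, 3.14, 3.14, 3.14].

### API

Orientations are given as a 3x3 rotation matrix whose columns are the frame's x, y, z axes.
In Python, from plant import ctrl, sensors, optics gives the robot as it stands. Calls block until the motion is done:
- ctrl.move_ptp(position, orientation): joint-space move of the TCP to a pose.
- ctrl.move_l(position, rot=None, vel=150, threshold=None): straight line of the TCP; rot=None keeps the orientation; vel is the mean speed in mm/s. With threshold (N) it stops when the force on the tool has changed by that much, and returns True; else False.
- ctrl.set_joints(angles): joint-space move.
- ctrl.gripper_to(opening, force=None): finger opening in mm; force is the grip in N (None keeps the last); returns when the fingers have stopped.
- ctrl.hold(seconds).
- ctrl.solve_ik(position, orientation): joint angles nearest the present ones, or None.
- sensors.read_state(): the state.
- optics.grab_frame(name): name is "scene" or "top"; returns (picture, depth): 480x640x3 uint8, red, green, blue; 480x640 float32, mm along the optical axis (not along the pixel's ray), 0 where there is no reading.
- optics.camera_params(name): a dict with "mtx" (3x3 intrinsics, pixels), "R" (3x3) and "t" (3): a world point X has camera coordinates R X + t. Camera axes: x right, y down, z forward; pixel columns grow to the right and rows downward; lengths in mm; the calibration is good to about 2 mm. A picture is of the moment at which its call begins. camera_params takes no time and is no camera call.
A pose or a line that the arm cannot do raises ctrl.MotionError and nothing moves.
- ctrl.finish_job(): hands the job in; it is judged then, once.
The state is a dict: "t": time; "q": joint angles; "qvel": joint speeds; "tau": joint torques, N m; "eef_pos": TCP position; "eef_rot": TCP orientation; "force": force on the tool from outside, world axes, zero at the start; "wrist_torque": the same for the moment, N m; "grip_width": finger opening in mm; "grasp_force": force on a finger pad.
Only numpy, scipy, OpenCV 4.12 (cv2) and the standard library are available. Lean on these libraries where they do the work, as an engineer would, in place of code of your own. Each camera call takes 0.05 s, during which the arm holds its last target. There are 200 camera calls.

### The job

The grey parts drawer has been put into the low blue rack back to front. Pull it right out, turn it round, and push it fully home under the rack's roof again with the orange pull outside and its labelled front face flush with the mouth of the rack; then let go. Keep the drawer upright so that its parts stay in, and leave the other things on the bench and on the rack where they are.

Things in the scene. Friction and masses are not known exactly. Their poses are not given: they have to be found in the camera images.
- rack: low blue steel rack fixed to the bench: one bay 140 deep, 64 wide, 50 high; walls and roof 10 thick (roof top at 60), no floor (the bench is its floor). Origin on the bench below the bay's centre, +x into the bay, z up: open mouth at x = -70, inner face of the back wall at x = +70
- mouth (a point): middle of the rack's open mouth, on the bench (rack x = -70); axes as the rack's. The mouth opens roughly towards the robot's right (world -y)
- drawer: grey open-topped parts drawer, 0.35 kg: body 140 (x) by 52 (y) by 40 tall, walls 3, two cross dividers. Origin at the centre of the body's underside, z up; white-labelled front face at x = -70 carrying an orange pull (to x = -110), plain rear end at x = +70. Starts in the rack back to front: pull inside, 45 to 65 of the rear end sticking out
- pull (a point): where to grip the drawer's solid orange pull: drawer x = -92, 20 above its underside. The pull is 40 long (x = -70 to -110), 22 wide, and spans 5 to 36 above the underside
- nose (a point): middle of the drawer's plain rear end face (drawer x = +70), 20 above its underside
- oil: small upright oil bottle, 44 diameter, 110 tall, red cap, standing beside the rack, on the robot's side. A bystander, to be left alone; origin at the centre of its underside
- file: metal file with wooden handle lying flat, 250 long, 24 wide, 22 tall. A bystander, to be left alone; origin at the centre of its underside as it lies
- hammer: hammer lying on the bench on the robot's side of the drawer's lane, about 250 long. A bystander, to be left alone; origin at the centre of its underside as it lies
- block: bare steel block 75 x 50 x 25 lying on the bench beside the rack, on its far side. A bystander, to be left alone; origin at the centre of its underside
- tin: low round aluminium tin, 56 diameter, 30 tall, standing on the back half of the rack's roof. A bystander, to be left alone; origin at the centre of its underside
- driver: screwdriver lying on the bench, to the right. A bystander, to be left alone; origin at the centre of its underside as it lies
- cleaner: upright bottle, 48 diameter, 120 tall, blue cap, standing to the right. A bystander, to be left alone; origin at the centre of its underside
Mind the look-alikes: they are no part of the job. Leave any pink look-alike of the drawer alone.

How it is judged (in metres and radians):
On the way:
1. the whole drawer, pull included, is out of the rack's mouth (x of pull in the frame of rack below -0.085 m and x of nose in the frame of rack below -0.068 m), for 0.2 s.
At the end, for the whole second after the job is handed in: The drawer stands upright on the bench inside the rack's bay with its orange pull sticking out of the mouth, pushed home: its front face no more than 8 mm proud of the rack's front edges (rear end within 8 mm of the back wall). It is released and at rest (x of drawer in the frame of rack between -0.008 and 0.004 m and y of drawer in the frame of rack between -0.012 and 0.012 m and height (world z) of drawer below 0.006 m and x of pull in the frame of rack below -0.08 m and angle between drawer's own z axis and vertical below 0.08 rad and linear speed of drawer below 0.02 m/s); the robot touches nothing.
It fails at once if the drawer is tipped more than about 35 degrees (its parts would spill) (angle between drawer's own z axis and vertical above 0.6 rad).
It fails at once if one of the lying things (file, hammer, steel block, screwdriver) is shoved more than 30 mm (distance of any of file, hammer, block, driver from where it was at the start of the episode above 0.03 m).
It fails at once if one of the standing things (oil bottle, tin, blue-capped bottle) is shoved more than 30 mm or knocked over (distance of any of oil, tin, cleaner from where it was at the start of the episode above 0.03 m or angle between any of oil, tin, cleaner's own z axis and vertical above 0.6 rad).
It also fails if it takes over 67 s, if anything falls off the work surface, if the arm or the gripper's body presses on something with over 40 N, if the wrist force passes 120 N, or if a joint passes its speed limit or range.

## Working session

There is one attempt and no reset: what is moved stays moved. The work goes in short steps, each a Python script; the robot and the scene stay as the last script left them, time stands still between calls to the robot, and variables do not carry over. Pictures are saved under pics/ and viewed, at most 10 in all, crops included, and the job is handed in when it is done.

```bash
ls; mkdir -p pics; python3 - <<'E'
from plant import ctrl,sensors,optics
import cv2,numpy as np
for n in("scene","top"):
    p,d=optics.grab_frame(n); cv2.imwrite(f"pics/{n}0.png",p[:,:,::-1]); np.savez(f"{n}0.npz",p=p,d=d)
    print(n,{k:np.round(v,3).tolist() for k,v in optics.camera_params(n).items()})
s=sensors.read_state();print(s["t"],s["eef_pos"],s["force"],ctrl.tcp_to_tips)
E
```

```text
pics
scene {'mtx': [[513.372, 0.0, 321.5], [0.0, 513.372, 246.491], [0.0, 0.0, 1.0]], 'R': [[0.866, 0.499, -0.007], [0.407, -0.714, -0.569], [-0.289, 0.49, -0.822]], 't': [-528.463, -203.379, 1445.856]}
top {'mtx': [[606.052, 0.0, 313.612], [0.0, 606.052, 238.379], [0.0, 0.0, 1.0]], 'R': [[0.022, -1.0, -0.001], [-0.99, -0.021, -0.139], [0.139, 0.004, -0.99]], 't': [-14.347, 602.896, 1274.519]}
0.1 [133.50534498 558.5450596  216.62560011] [ 0.28370265 -0.45308922 -0.63318578] 25.0
```

View pics/scene0.png

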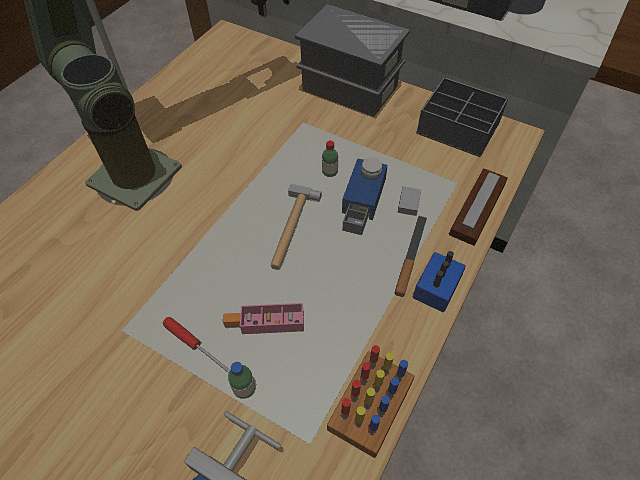

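View pics/top0.png

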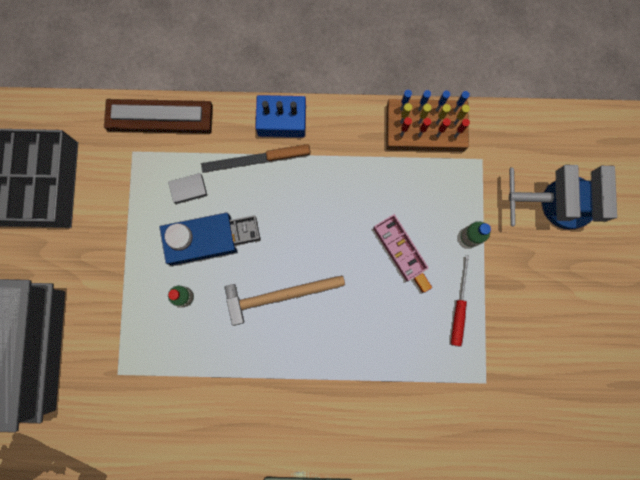

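The drawer meant is the grey one under the blue rack, with its end at top (245,230) and scene (356,218). The pink one at top (402,248), scene (272,318) is the look-alike and stays put. Next I'll measure from depth in both views and enlarge a crop to confirm.

```bash
cat > h.py <<'E'
import numpy as np,cv2
from plant import ctrl,sensors,optics
def cloud(n,d):
    c=optics.camera_params(n);v,u=np.mgrid[:480,:640]
    P=np.stack([u,v,np.ones_like(u)],-1)@np.linalg.inv(c["mtx"]).T*d[...,None]
    return (P-c["t"])@c["R"]
def rect(pts):
    (c,s,a)=cv2.minAreaRect(pts[:,:2].astype(np.float32));return np.round(c,1),np.round(s,1),round(a,2)
E
python3 - <<'E'
from h import *
T={n:np.load(n+"0.npz") for n in("top","scene")}
for n,z in T.items():
    p=z["p"].astype(int);W=cloud(n,z["d"]);r,g,b=p[...,0],p[...,1],p[...,2]
    if n=="top": box=np.s_[190:280,150:275]
    else: box=np.s_[150:245,335:395]
    w=W[box].reshape(-1,3);R,G,B=[k[box].ravel() for k in(r,g,b)]
    blue=(B>R+40)&(B>G+25)
    m=blue&(abs(w[:,2]-60)<6);print(n,"roof",m.sum(),rect(w[m]),"z",np.median(w[m,2]))
    q=w[m]; q=q[np.argsort(q[:,1])]
    grey=(abs(R-B)<30)&(w[:,2]>30)&(w[:,2]<50)&(w[:,1]<np.percentile(q[:,1],3)+0)
    print("drawer rim",grey.sum(),rect(w[grey]),"z",np.median(w[grey,2]))
    bx={"top":dict(oil=(280,310,165,192),block=(170,205,165,210),hammer=(272,328,222,350),file=(142,175,198,315),tin=(222,250,162,192),cleaner=(218,248,460,495),driver=(250,350,445,475),pink=(212,295,370,435)),"scene":{}}[n]
    for k,(a,bb,c,e) in bx.items():
        ww=W[a:bb,c:e].reshape(-1,3);mm=(ww[:,2]>(66 if k=="tin" else 8))&(ww[:,2]<150);print(k,rect(ww[mm]),"zmax",np.percentile(ww[mm,2],95).round())
a=cv2.resize(T["top"]["p"][185:275,150:275,::-1],None,fx=4.5,fy=4.5,interpolation=2)[:400]
b=cv2.resize(T["scene"]["p"][150:245,335:395,::-1],None,fx=4.2,fy=4.2,interpolation=2)
h=min(len(a),len(b));cv2.imwrite("pics/crop1.png",np.hstack([a[:h],b[:h]])[:,:800])
E
```

```text
top roof 1948 (array([596.9, 249.4]), array([ 83.5, 148.9]), 12.85) z 60.98458709321038
drawer rim 183 (array([612. , 151.4]), array([70.5, 61.8]), 12.15) z 39.41873373631181
oil (array([473.7, 287.4]), array([47.4, 55.8]), 5.09) zmax 113.0
block (array([719.6, 285.3]), array([74. , 98.3]), 3.67) zmax 31.0
hammer (array([471.3,  56.2]), array([120.3, 277.1]), 1.24) zmax 30.0
file (array([787.6, 133. ]), array([ 64.9, 261.2]), 5.38) zmax 27.0
tin (array([598.2, 288.5]), array([59.8, 60.7]), 7.13) zmax 95.0
cleaner (array([ 624.6, -361.2]), array([60.6, 71.5]), 12.72) zmax 123.0
driver (array([ 480.5, -325.1]), array([212.1,  62.3]), 0.38) zmax 29.0
pink (array([ 580.2, -197.7]), array([142.1, 178.8]), 88.1) zmax 43.0
scene roof 965 (array([598.7, 248.3]), array([ 82.4, 149.7]), 12.73) z 59.7678608170769
drawer rim 184 (array([614.1, 151.1]), array([69.5, 68.8]), 14.31) z 36.98199347128886
```

View pics/crop1.png

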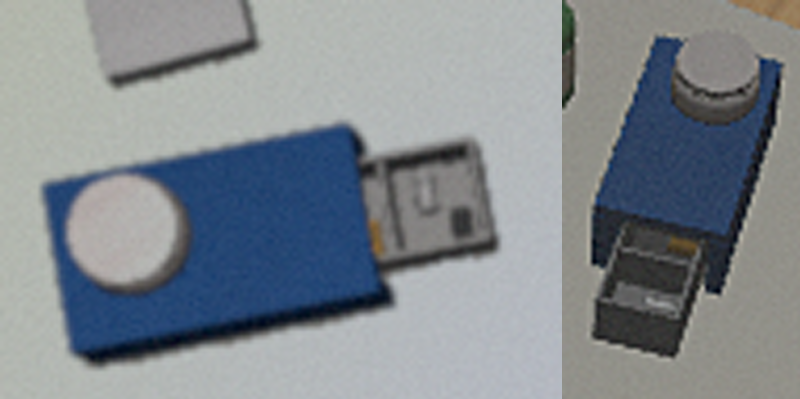

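The crop confirms it: the grey drawer's plain end is out of the blue rack, and the orange pull is inside, visible at (378,238). The roof measures z≈60 and 83×149 in both views, which matches the given sizes. I'll refine the drawer in the rack frame, then pull.

```bash
cat >> h.py <<'E'
ang=np.deg2rad(102.8);U=np.array([np.cos(ang),np.sin(ang)]);V=np.array([-U[1],U[0]])
O=np.array([597.8,248.9])-5*U
def rk(w): return np.stack([(w[...,:2]-O)@U,(w[...,:2]-O)@V],-1)
def wd(x,y,z): return np.r_[O+x*U+y*V,z]
def yaw(a):  # tool down, tool y along angle a
    y=np.array([np.cos(a),np.sin(a),0]);z=np.array([0,0,-1.]);return np.stack([np.cross(y,z),y,z],1)
def say(*m):
    s=sensors.read_state();print(*m,"t%.1f"%s["t"],"rk",np.round(rk(s["eef_pos"]),1),"z%.1f"%s["eef_pos"][2],"F",np.round(s["force"],1),"w%.1f"%s["grip_width"],"g%.1f"%s["grasp_force"],"q6 %.2f"%s["q"][5])
E
python3 - <<'E'
from h import *
for n in("top","scene"):
    z=np.load(n+"0.npz");W=cloud(n,z["d"]);p=z["p"].astype(int)
    r=rk(W);x,y=r[...,0],r[...,1];zz=W[...,2]
    roof=(abs(zz-60)<4)&(abs(x)<90)&(abs(y)<55)&(p[...,2]>p[...,0]+40)
    for lo,hi in((-60,-20),(-20,20)):
        m=roof&(x>lo)&(x<hi);print(n,"roof y",np.percentile(y[m],[1,99]).round(1))
    m=roof&(abs(y)<30);print("roof x min",np.percentile(x[m],1).round(1))
    rim=(zz>34)&(zz<46)&(x<-80)&(x>-150)&(abs(y)<45)
    print("rim x",np.percentile(x[rim],[2,5]).round(1))
    for lo,hi in((-100,-85),(-115,-100),(-130,-115)):
        m=rim&(x>lo)&(x<hi);print(" y",lo,np.percentile(y[m],[3,50,97]).round(1),m.sum())
    print("bench z",np.median(zz[(abs(x+200)<30)&(abs(y)<30)]).round(1))
# IK check
for nm,P,a in(("grab",wd(-100,0,35),0),("out",wd(-240,0,35),0),("turn0",wd(-200,0,120),0),("turn1",wd(-200,0,120),np.pi),("pull",wd(-92,0,27),np.pi)):
  for k in(0,np.pi):
    q=ctrl.solve_ik(P,yaw(np.arctan2(*V[::-1])+a+k));print(nm,k,None if q is None else np.round(q,2))
E
```

```text
top roof y [-39.1  41.5]
top roof y [-39.1  41.5]
roof x min -67.0
rim x [-123.6 -123.5]
 y -100 [-26.6 -23.7  25. ] 26
 y -115 [-26.9  21.4  25.3] 27
 y -130 [-26.9  -2.4  24.3] 46
bench z 2.3
scene roof y [-41.   38.6]
scene roof y [-40.8  38.8]
roof x min -68.3
rim x [-127.8 -126.1]
 y -100 [-28.4  20.4  23.8] 17
 y -115 [-28.1  -2.5  22.9] 12
 y -130 [-27.9  -1.   22.1] 57
bench z 0.9
grab 0 None
grab 3.141592653589793 [ 0.1   0.53  1.51 -0.    1.1  -0.13]
out 0 [-0.12  0.55  1.47 -0.    1.11  2.8 ]
out 3.141592653589793 [-0.12  0.55  1.47 -0.    1.11 -0.34]
turn0 0 None
turn0 3.141592653589793 [-0.06  0.44  1.45 -0.    1.25 -0.28]
turn1 0 [-0.06  0.44  1.45 -0.    1.25 -0.28]
turn1 3.141592653589793 None
pull 0 [ 0.11  0.54  1.51 -0.    1.09 -0.11]
pull 3.141592653589793 None
```

```bash
python3 - <<'E'
from h import *
Y=yaw(np.arctan2(*V[::-1])+np.pi)
ctrl.gripper_to(85)
ctrl.move_ptp(wd(-103,-1.5,200),Y);say("above")
ctrl.move_l(wd(-103,-1.5,60));print(ctrl.move_l(wd(-103,-1.5,33),vel=60,threshold=8));say("down")
ctrl.gripper_to(40,50);say("grip")
print(ctrl.move_l(wd(-253,-1.5,33),vel=90,threshold=25));say("out")
ctrl.hold(.3);ctrl.gripper_to(85);ctrl.move_l(wd(-253,-1.5,100));ctrl.move_l(wd(-253,-160,180),vel=250);say("rel")
for n in("top","scene"):
    p,d=optics.grab_frame(n);cv2.imwrite(f"pics/{n}1.png",p[:,:,::-1]);W=cloud(n,d);r=rk(W)
    m=(W[...,2]>34)&(W[...,2]<47)&(r[...,0]>-300)&(r[...,0]<-85)&(abs(r[...,1])<50)
    q=r[m];print(n,cv2.minAreaRect(q.astype(np.float32)),np.percentile(q,[1,99],axis=0).round(1))
    o=m&(p[...,0].astype(int)>p[...,2]+60);print("orange",np.median(r[o],axis=0),o.sum())
E
```

```text
above t2.6 rk [-101.8   -1.4] z200.1 F [-0.2  0.4 -0. ] w85.4 g0.0 q6 -0.13
False
down t4.3 rk [-103.    -1.2] z32.4 F [ 0.4 -0.2  0.7] w85.0 g0.0 q6 -0.13
grip t4.8 rk [-103.    -1.6] z33.2 F [-0.2  0.2  0.8] w40.0 g0.0 q6 -0.13
False
out t6.6 rk [-252.4   -1.5] z33.0 F [ 0.2  0.5 -0.7] w39.8 g0.0 q6 -0.36
rel t8.9 rk [-252.7 -158.6] z177.3 F [ 0.1 -1.   0. ] w85.2 g0.0 q6 -0.29Traceback (most recent call last):
  File "<stdin>", line 12, in <module>
    return _quantile_unchecked(
        a, q, axis, out, overwrite_input, method, keepdims, weights)
    return _ureduce(a,
                    func=_quantile_ureduce_func,
    ...<5 lines>...
                    overwrite_input=overwrite_input,
                    method=method)
    r = func(a, **kwargs)
    result = _quantile(arr,
                       quantiles=q,
    ...<2 lines>...
                       out=out,
                       weights=wgt)
    slices_having_nans = np.isnan(arr[-1, ...])
                                  ~~~^^^^^^^^^
IndexError: index -1 is out of bounds for axis 0 with size 0
```

View pics/top1.png

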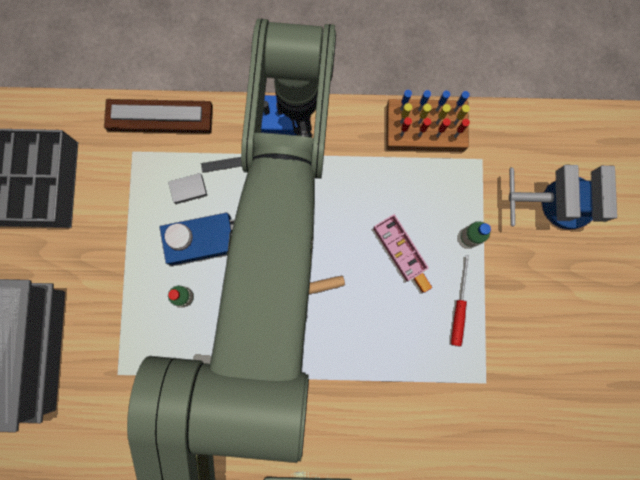

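The arm hides the drawer in this view. The gripper reached 40 with no grasp force, so nothing was gripped. I'll move the arm aside and look.

```bash
python3 - <<'E'
from h import *
a=cv2.imread("pics/scene1.png") if __import__("os").path.exists("pics/scene1.png") else None
s=sensors.read_state();q=np.array(s["q"]);q[0]+=-.75;ctrl.set_joints(q);say("aside")
for n in("scene","top"):
    p,d=optics.grab_frame(n);cv2.imwrite(f"pics/{n}2.png",p[:,:,::-1]);np.savez(n+"2.npz",p=p,d=d)
    W=cloud(n,d);r=rk(W)
    m=(W[...,2]>34)&(W[...,2]<47)&(r[...,0]>-300)&(r[...,0]<-78)&(abs(r[...,1])<50)
    print(n,m.sum(),m.any() and np.percentile(r[m],[1,50,99],axis=0).round(1))
E
```

```text
aside t11.1 rk [-754.8  154.4] z177.5 F [-0.4  0.5  0.7] w84.7 g0.0 q6 -0.29
scene 98 [[-126.2  -28.3]
 [-116.7   -4.2]
 [ -78.6   23.6]]
top 115 [[-123.9  -27.1]
 [-110.5   -2.5]
 [ -78.2   25.1]]
```

View pics/scene2.png

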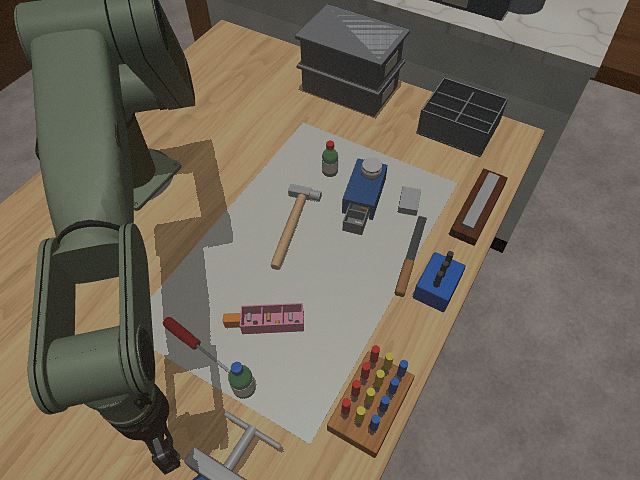

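Nothing moved: the drawer end is still at rack x≈-125. I'll repeat the approach and photograph the gripper at the grasp, both open and closed.

```bash
python3 - <<'E'
from h import *
Y=yaw(np.arctan2(*V[::-1])+np.pi);C=[]
def snap():
    for n,b in(("scene",np.s_[120:270,290:440]),("top",np.s_[140:290,150:300])):
        p,d=optics.grab_frame(n);C.append(cv2.resize(p[b][...,::-1],(290,290),interpolation=2))
ctrl.move_ptp(wd(-103,-1.5,150),Y)
print(ctrl.move_l(wd(-103,-1.5,33),vel=100,threshold=8));say("down");snap()
ctrl.gripper_to(48,50);say("grip");ctrl.hold(.3);say("grip");snap()
cv2.imwrite("pics/c3.png",np.vstack([np.hstack(C[:2]),np.hstack(C[2:])]))
print(np.round(sensors.read_state()["eef_rot"],2).tolist())
E
```

```text
False
down t14.9 rk [-103.1   -2.4] z34.0 F [ 1.1 -0.1  0.3] w85.1 g0.0 q6 -0.13
grip t15.4 rk [-103.    -1.5] z33.0 F [ 0.   0.  -0.3] w47.8 g0.0 q6 -0.13
grip t15.7 rk [-103.    -1.5] z33.0 F [-0.4 -0.2 -0.3] w48.0 g0.0 q6 -0.13
[[-0.22, 0.98, -0.0], [0.98, 0.22, -0.0], [0.0, -0.0, -1.0]]
```

View pics/c3.png

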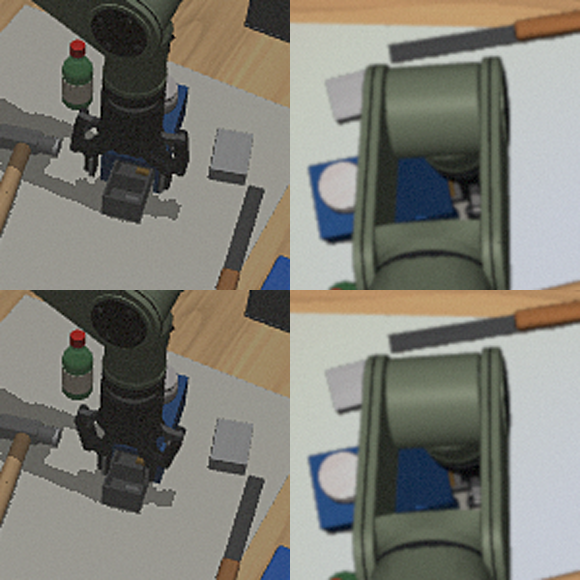

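```bash
python3 - <<'E'
from h import *
p,d=optics.grab_frame("scene");c=optics.camera_params("scene")
im=cv2.resize(p[165:245,325:405,::-1],(560,560),interpolation=cv2.INTER_CUBIC)
def pr(P):
    X=c["R"]@P+c["t"];x=c["mtx"]@X;x=x[:2]/x[2];return tuple(int(v) for v in (x-[325,165]+.5)*7)
for y in(-24,24):
    for x in(-92,-114):cv2.line(im,pr(wd(x,y-1.5,8)),pr(wd(x,y-1.5,40)),(0,255,0),1)
for a,b in(((-125,-28),(-125,24)),((-125,24),(-70,24)),((-125,-28),(-70,-28))):
    cv2.line(im,pr(wd(*a,40)),pr(wd(*b,40)),(0,0,255),1)
W=cloud("scene",d)[165:245,325:405];r=rk(W);dark=(p[165:245,325:405].sum(-1)<130)&(W[...,2]>5)
for lo,hi in((5,20),(20,35),(35,50),(50,65),(65,80)):
    for s in(-1,1):
        m=dark&(W[...,2]>lo)&(W[...,2]<hi)&(r[...,1]*s>28)&(r[...,0]<-75)
        if m.sum()>3:print(lo,s,m.sum(),np.percentile(r[m],[5,50,95],axis=0).round().tolist())
cv2.imwrite("pics/c4.png",im)
E
```

```text
50 -1 5 [[-112.0, -41.0], [-111.0, -38.0], [-103.0, -36.0]]
50 1 5 [[-112.0, 29.0], [-109.0, 30.0], [-109.0, 32.0]]
65 -1 13 [[-116.0, -41.0], [-112.0, -38.0], [-105.0, -28.0]]
65 1 6 [[-113.0, 29.0], [-112.0, 31.0], [-110.0, 32.0]]
```

View pics/c4.png

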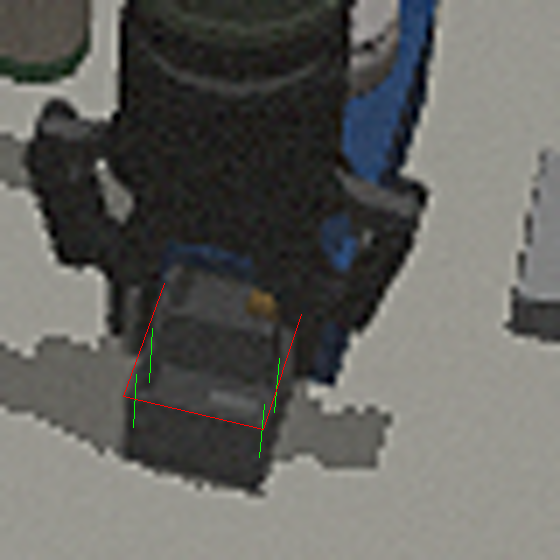

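The overlay shows the fingertips sitting about 40 mm higher than the reported TCP implies. There is no finger surface below z≈45, only above the rim. I'll check with a light touch-off on the clear bench.

```bash
python3 - <<'E'
from h import *
Y=yaw(np.arctan2(*V[::-1])+np.pi)
ctrl.move_l(wd(-103,-1.5,110),vel=200);ctrl.move_l(wd(-240,-1.5,110),vel=200)
ctrl.gripper_to(50)
p,d=optics.grab_frame("scene");W=cloud("scene",d);r=rk(W)
m=(W[...,2]>20)&(abs(r[...,0]+240)<60)&(abs(r[...,1])<70)
for s in(-1,1):
    k=m&(r[...,1]*s>5);z=W[k][:,2];print(s,k.sum(),"lowest z",np.sort(z)[[2,8,20]].round(),"at",np.median(r[k][np.argsort(z)[:12]],axis=0).round())
say("pre")
ctrl.move_l(wd(-240,-1.5,40),vel=150)
print(ctrl.move_l(wd(-240,-1.5,-20),vel=25,threshold=5));say("touch")
E
```

```text
-1 3525 lowest z [133. 137. 142.] at [-249.  -35.]
1 3147 lowest z [129. 133. 140.] at [-247.   24.]
pre t17.5 rk [-238.7   -1.6] z110.0 F [ 0.4  0.2 -0. ] w49.9 g0.0 q6 -0.34
True
touch t20.2 rk [-240.    -1.5] z-16.5 F [-0.3 -0.   4.5] w49.6 g2.2 q6 -0.34
```

Touch-off gives the bench at a reported z of -16.5, and the camera agrees, with tips at reported z + 17 to 20. The reported z is therefore about 40 mm off, and I'll command z corrected for that. Redoing the pull.

```bash
cat >> h.py <<'E'
DZ=-17.  # reported TCP z = tip height + DZ (touch-off at opening 50)
Y0=yaw(np.arctan2(*V[::-1])+np.pi)
def T(x,y,tip): return wd(x,y,tip+DZ)
def see(x0,x1,names=("top","scene"),yl=60):
    for n in names:
        p,d=optics.grab_frame(n);cv2.imwrite(f"pics/{n}_{sensors.read_state()['t']:.1f}.png",p[:,:,::-1]);W=cloud(n,d);r=rk(W);p=p.astype(int)
        m=(W[...,2]>34)&(W[...,2]<47)&(r[...,0]>x0)&(r[...,0]<x1)&(abs(r[...,1])<yl)
        o=m&(p[...,0]>p[...,2]+60);
        if m.any(): print(n,m.sum(),[np.round(k,1) for k in cv2.minAreaRect(r[m].astype(np.float32))],"pct",np.percentile(r[m],[1,99],axis=0).round(1).tolist(),"orange",o.sum(),np.median(r[o],axis=0).round(1) if o.any() else "")
E
python3 - <<'E'
from h import *
ctrl.move_l(T(-240,-1.5,100),vel=200);ctrl.gripper_to(85);ctrl.move_l(T(-103,-1.5,100),vel=200)
hit=ctrl.move_l(T(-103,-1.5,10),vel=80,threshold=8);say("down",hit);assert not hit
ctrl.gripper_to(40,50);say("grip");assert sensors.read_state()["grip_width"]>48
hit=ctrl.move_l(T(-253,-1.5,10),vel=90,threshold=30);say("out",hit)
ctrl.hold(.3);ctrl.gripper_to(85);ctrl.move_l(T(-253,-1.5,80),vel=200)
see(-280,-85)
E
```

```text
down False t23.4 rk [-103.1   -2.3] z-6.2 F [-0.3  1.1  0.5] w85.1 g0.0 q6 -0.13
grip t23.8 rk [-103.1   -1.9] z-6.3 F [ 0.1 -0.1  2.8] w51.3 g53.9 q6 -0.13
out False t25.6 rk [-252.1   -2.2] z-6.3 F [-0.1  3.2  5.3] w51.5 g54.1 q6 -0.36
top 304 [array([-168.8,   -2.5]), array([ 52.7, 151.1]), np.float64(89.7)] pct [[-237.9, -27.9], [-94.1, 23.8]] orange 141 [-113.2   -0.9]
scene 166 [array([-186.6,   -3.2]), array([180.6,  52.6]), np.float64(0.7)] pct [[-275.8, -29.9], [-99.7, 22.6]] orange 8 [-102.7  -12.7]
```

```bash
python3 - <<'E'
from h import *
ctrl.move_l(T(-198,-2,60),vel=200)
hit=ctrl.move_l(T(-198,-2,10),vel=80,threshold=8);say("down",hit);assert not hit
ctrl.gripper_to(40,70);say("grip")
assert sensors.read_state()["grip_width"]>48
ctrl.move_l(T(-198,-2,65),vel=80);say("lift");ctrl.move_l(T(-235,-2,65),vel=100)
q=np.array(sensors.read_state()["q"]);q[5]+=np.deg2rad(160);ctrl.set_joints(q);say("turned")
hit=ctrl.move_l(T(-235,-2,10),vel=60,threshold=8);say("set",hit)
ctrl.gripper_to(85);ctrl.move_l(T(-235,-2,70),vel=200)
q=np.array(sensors.read_state()["q"]);q[5]-=np.pi;ctrl.set_joints(q);say("ready")
see(-360,-110,yl=110)
E
```

```text
down False t28.1 rk [-198.1   -2.3] z-7.0 F [ 0.7 -0.1  0.4] w85.2 g0.0 q6 -0.28
grip t28.6 rk [-198.3   -2.9] z-5.9 F [ 0.1 -0.6  3.5] w50.9 g75.9 q6 -0.28
lift t29.4 rk [-197.9   -1.5] z47.7 F [ 0.7 -0.1 -5. ] w51.3 g75.2 q6 -0.28
turned t32.3 rk [-235.7   -1.9] z47.9 F [-0.3 -0.6 -3.6] w50.9 g75.4 q6 2.46
set True t33.1 rk [-234.6   -0.9] z-5.8 F [-0.  0.  5.] w51.1 g76.0 q6 2.46
ready t36.7 rk [-235.2   -2.5] z53.8 F [-0.7 -0.1  0.4] w84.9 g0.0 q6 -0.68
top 210 [array([-251.1,   -4.6]), array([179.7,  52.8]), np.float64(17.7)] pct [[-335.2, -43.9], [-161.3, 35.3]] orange 91 [-323.   -30.6]
scene 315 [array([-260.1,  -11.2]), array([165. ,  52.1]), np.float64(20.2)] pct [[-337.2, -47.7], [-177.4, 34.3]] orange 101 [-319.5  -33.4]
```

The drawer is turned, with the orange pull now on the outer side. Next I regrip, square it up and insert it.

```bash
python3 - <<'E'
from h import *
hit=ctrl.move_l(T(-235,-2,10),vel=90,threshold=8);say("down",hit);assert not hit
ctrl.gripper_to(40,70);say("grip");assert sensors.read_state()["grip_width"]>48
ctrl.move_l(T(-235,-2,30),vel=80)
ctrl.move_ptp(T(-235,-0.5,30),Y0)
ctrl.move_l(T(-200,-0.5,12),vel=80);say("square");see(-360,-80)
hit=ctrl.move_l(T(-90,-0.5,12),vel=60,threshold=10);say("in",hit)
E
```

```text
down False t37.6 rk [-235.1   -2.4] z-6.8 F [-0.1 -1.  -0.3] w85.2 g0.0 q6 -0.68
grip t38.0 rk [-235.4   -2.8] z-5.8 F [ 0.7 -0.6  3.4] w51.0 g75.6 q6 -0.68
square t39.5 rk [-199.3   -0.4] z-5.3 F [ 0.3 -0.1 -4.5] w51.3 g74.7 q6 -0.28
top 299 [array([-215.4,    4.4]), array([ 52.1, 178. ]), np.float64(86.3)] pct [[-304.2, -26.0], [-126.5, 25.8]] orange 156 [-2.869e+02  2.000e-01]
scene 307 [array([-248.7,    7.4]), array([ 75.5, 110.9]), np.float64(76.4)] pct [[-306.6, -39.5], [-194.3, 33.5]] orange 113 [-286.8   -2.1]
in False t41.5 rk [-90.3  -0.5] z-5.0 F [-0.4  0.2 -3.3] w50.8 g74.7 q6 -0.11
```

```bash
python3 - <<'E'
from h import *
ctrl.move_l(T(-90,-.5,10),vel=40,threshold=6)
ctrl.gripper_to(85);ctrl.move_l(T(-90,-.5,75),vel=200);ctrl.move_l(T(-178,-.5,75),vel=200)
hit=ctrl.move_l(T(-178,-.5,9),vel=90,threshold=8);say("down",hit);assert not hit
ctrl.gripper_to(10,40);say("grip");assert sensors.read_state()["grip_width"]>18
hit=ctrl.move_l(T(-105,-.5,9),vel=60,threshold=12);say("push1",hit)
hit=ctrl.move_l(T(-82,-.5,9),vel=25,threshold=15);say("home",hit)
ctrl.gripper_to(60);say("released");ctrl.move_l(T(-100,-.5,80),vel=150)
q=np.array(sensors.read_state()["q"]);q[0]-=.6;ctrl.set_joints(q);say("clear")
see(-200,-60,yl=30)
p=[cv2.resize(optics.grab_frame(n)[0][b][...,::-1],(400,400),interpolation=2) for n,b in(("scene",np.s_[140:260,300:420]),("top",np.s_[170:290,160:280]))]
cv2.imwrite("pics/end.png",np.hstack(p))
E
```

```text
down False t44.2 rk [-178.2   -1.1] z-7.6 F [ 0.6 -0.4 -0.1] w84.5 g0.0 q6 -0.25
grip t44.8 rk [-178.1   -0.9] z-7.6 F [-0.8  0.   2.9] w21.5 g41.9 q6 -0.25
push1 False t46.1 rk [-104.    -0.8] z-7.6 F [ 0.4 -4.   5.9] w21.3 g42.4 q6 -0.13
home True t46.9 rk [-90.  -1.] z-7.6 F [ 0.5 -0.7  4.2] w21.5 g42.1 q6 -0.11
released t47.3 rk [-92.   -1.5] z-7.4 F [-0.2 -0.  -0.2] w60.2 g0.0 q6 -0.11
clear t49.3 rk [-459.9  107.8] z62.5 F [0.3 0.3 0.3] w59.9 g0.0 q6 -0.12
top 177 [array([-87.7,  -1.8]), array([41.7, 52.2]), np.float64(0.9)] pct [[-108.0, -20.7], [-67.0, 21.1]] orange 145 [-89.8  -0.6]
scene 141 [array([-86.5,  -2. ]), array([52.1, 49.5]), np.float64(88.7)] pct [[-110.2, -27.5], [-62.1, 21.5]] orange 81 [-89.7  -3.6]
```

View pics/end.png

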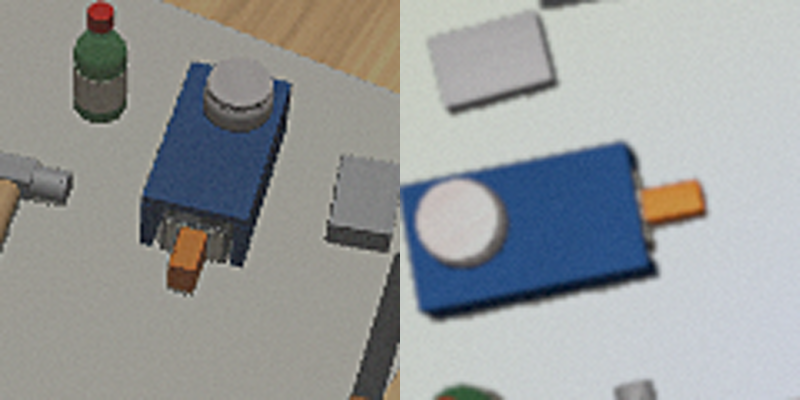

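The end picture shows the drawer in the bay with the orange pull outside, at (187,260) and (672,203). The pull tip is 41–42 mm beyond the roof edge, so the front is flush within about 2 mm. The tin, oil bottle, block and hammer are in place.

```bash
python3 -c "
from plant import ctrl;print(ctrl.finish_job())"
```

```text
the job is handed in; nothing more can be done
None
```

The drawer is turned round and pushed home, front face flush to about 2 mm by camera with the orange pull outside; it was released and the job handed in at about 49 s, with no verdict returned.

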